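# Turn the spot plate face up against the sloped rest

### The job

The spot plate that lies face down in front of the sloped metal rest must be turned over so that its wells face up. Push it up against the rest until it stands leaning on it, then tip its upper edge back over towards where it came from, and leave it lying flat on the worktop in front of the rest. Leave the other spot plate, which is already face up, alone.

Things in the scene. Friction and masses are not known exactly. Their poses are not given: they have to be found in the camera images.
- plate_centre (a point): Mid-point (half-way through its thickness) of the spot plate to turn: white, 90 (its x) x 120 (its y) x 12 mm (its z), 0.2 kg, one face plain, the other with 12 round wells. Starts flat, plain face up, centre 80-110 mm in front of the rest's foot line, 120 mm edges within 15 degrees of it. Its z axis comes out of the PLAIN face: up at the start, down when the wells face up.
- rest: Fixed, smooth, slippery aluminium rest, 170 mm wide: bent sheet that steepens from 35 degrees at the toe to 75 degrees at the top. Origin: on the worktop, middle of the foot line where the sheet starts; x level, from the plate into the rest (the way to push), y along the foot line, z up. A plate pushed against it slides up it by its far edge, while its near edge stays on the worktop.
- rest_top (a point): Middle of the rest's straight top edge: 52 mm above the worktop, 33 mm behind the foot line; open behind but for a 3 mm thick foot (to 56 mm behind the foot line) and two thin stays near its ends. Once the plate's lower edge is pushed to the foot line it leans here at 50 to 57 degrees, stays when let go, and stands some 20 mm above this edge, where it can be pushed from behind.
- upright_plate_centre (a point): Mid-point of the other spot plate (same size), which lies wells up on the worktop to the right of the rest and is to be left alone.
There are look-alikes about, which are no part of the job. Leave any brown look-alike of the part that bears plate_centre alone.

How it is judged:
On the way:
1. the plate stands up, leaning on the rest (steeper than 45 degrees) (angle between plate_centre's own z axis and vertical between 0.79 and 1.6 rad and contact force between plate and rest above 0.05 N), for 0.2 s.
At the end, for the whole second after the job is handed in: The spot plate lies still, wells up, flat on the worktop (within 10 degrees, centre lower than 16 mm), its centre 30 to 200 mm in front of the rest's foot line and within 90 mm of the rest's middle sideways (angle between plate_centre's own z axis and vertical above 2.97 rad and height (world z) of plate_centre below 0.016 m and x of plate_centre in the frame of rest between -0.2 and -0.03 m and y of plate_centre in the frame of rest between -0.09 and 0.09 m and linear speed of plate below 0.02 m/s); the robot touches nothing.
It fails at once if the other spot plate is moved more than 20 mm (distance of upright_plate_centre from where it was at the start of the episode above 0.02 m).
It also fails if it takes over 46 s, if anything falls off the work surface, if the arm or the gripper's body presses on something with over 40 N, if the wrist force passes 120 N, or if a joint passes its speed limit or range.

### The arm

A 7-joint arm with a two-finger parallel gripper is mounted at the origin on a cart in front of the work surface, level with it; the furniture and walls round the work are solid. World frame = base frame: x ahead of the robot, y to its left, z up, the work surface at z = 0. Lengths are in m, angles in rad, forces in N, time in s.
With the tool pointing down it reaches from about 0.425 to 0.95 m from the base axis. Payload 4.7 kg.
Tool frame: the origin (TCP) lies at the very end of the fingers, on their centre line; the grasp point (between the pads) lies 19 mm behind it (bot.hold_point_z is the z of the grasp point in the tool frame, in m); z points along the fingers, y is the line along which they close (so a half turn about z gives the same grasp; the last joint's range is limited). The gripper opens to 87 mm and grips with 3 to 60 N. Pads are 19 mm wide; open, the fingers measure 117 mm over their backs; the gripper's body (75 mm by 190 mm) begins 51 mm behind the grasp point.
Start: joints at [1.114, 0.469, -0.049, 1.532, 0.024, 1.141, -0.082], TCP at [0.28, -0.614, 0.223] pointing down, gripper open.
Joint ranges: [-2.59, 2.59], [-0.33, 1.99], [-1.39, 1.29], [0.1, 2.45], [-1.04, 4.18], [0.21, 1.99], [-2.66, 2.66]. Speed limits (rad/s): [2.57, 2.57, 3.14, 3.14, 3.14, 3.14, 3.14].

### API

Orientations are given as a rotation vector (axis times angle).
In Python, from cell import bot gives the robot as it stands.
- The arm moves only by the tool carry_out, never from a script. Its argument "targets" is a list of rows, each an object of numbers: "fingers": the closure, from 0 (fully open) to 1 (shut); "x", "y", "z": the shift along the world's x, y, z in m; "roll": the turn about the world's z in rad. A call has 1 to 10 rows; each row is the pose to reach, as a shift and turn from the pose commanded when the call began; what a row does not reach only later rows make up. A row lasts 1/10 s, in which the tool goes at most 50 mm and 8.59 degrees, less where a joint would pass 70% of its speed; a pose out of reach is approached as far as the arm can. A call with a gripper value outside its range is refused whole. The fingers move at their own pace and stop on an object; "force" is the grip in N (left out, the last holds). Time passes only in rows, so rows that repeat a pose let the fingers close. It gives the time, the measured TCP pose, the force, the opening and the grip force at its end, in the units of the state.
- bot.state(): the state, without advancing time (a new reading comes with each control period).
- bot.grab_frame(name): name is "scene" or "top" or "wrist"; returns the picture (384x512x3 uint8, red, green, blue); there is no depth.
- bot.camera_params(name): a dict with "mtx" (3x3 intrinsics, pixels), "R" (3x3) and "t" (3): a world point X has camera coordinates R X + t. Camera axes: x right, y down, z forward; pixel columns grow to the right and rows downward; lengths in m; the calibration is good to about 2 mm. The wrist camera is an equidistant fisheye: a pixel r from the principal point sees the ray r / f radians off the axis. A picture is of the moment at which its call begins: read the wrist's pose just before it. camera_params takes no time and is no camera call; for the wrist camera it gives the pose at the moment of the call.
- bot.finish_job(): hands the job in; it is judged then, once.
The state is a dict: "t": time; "q": joint angles; "joint_velocities": joint speeds; "effort": joint torques, N m; "eef_pos": TCP position; "eef_rot": TCP orientation; "wrist_force": force on the tool from outside, world axes, zero at the start; "wrist_torque": the same for the moment, N m; "finger_gap": finger opening in m; "grip_force": force on a finger pad.
Only numpy, scipy, OpenCV 4.12 (cv2) and the standard library are available. Lean on these libraries where they do the work, as an engineer would, in place of code of your own. Each camera call takes 0.05 s, during which the arm holds its last target. There are 200 camera calls.

## Working session

There is one attempt and no reset: what is moved stays moved. The work goes in short steps, Python scripts to look and compute and a tool call to move; the robot and the scene stay as the last step left them, time stands still between calls to the robot, and variables do not carry over. Pictures are saved under pics/ and viewed, at most 10 in all, crops included, and the job is handed in when it is done.

Besides the shell and the picture viewer there is one more tool, called after "Call:" by a JSON object that holds its "method" and its "body". carry_out: Moves the arm, as the interface text tells. Its arguments: {"type":"object","properties":{"targets":{"type":"array"},"force":{"type":"number"}},"required":["targets"]}

```bash
mkdir -p pics; python3 - <<'E'
from cell import bot
import cv2,numpy as np
print(bot.state())
a=bot.grab_frame("scene");b=bot.grab_frame("top")
np.savez('f.npz',a=a,b=b)
cv2.imwrite('pics/a.png',a[:,:,::-1]);cv2.imwrite('pics/b.png',b[:,:,::-1])
for n in("scene","top"):print(bot.camera_params(n))
E
```

```text
{'t': 0.0, 'q': array([ 1.11409609,  0.46946851, -0.04859296,  1.53365742,  0.02412627,
        1.14100408, -0.08230707]), 'joint_velocities': array([ 5.18024592e-04, -6.38192651e-04,  1.31545699e-03,  1.01994994e-03,
        1.09436170e-03,  7.79069382e-05,  2.03681016e-03]), 'effort': array([ 5.21609600e-04, -5.07973981e+01, -8.11038329e-02, -2.36151731e+01,
       -6.13705278e-02,  3.79737932e-02,  1.98756684e-04]), 'eef_pos': array([ 0.2797966 , -0.61363606,  0.22149664]), 'eef_rot': array([-3.06814525e+00, -6.66525141e-01,  7.95638545e-04]), 'wrist_force': array([ 0.30191394, -1.29677188, -0.12192557]), 'wrist_torque': array([ 0.02219633, -0.01090827,  0.02359998]), 'grip_force': 0.0, 'finger_gap': 0.08728901704429533}
{'mtx': array([[392.81938541,   0.        , 261.98871718],
       [  0.        , 392.81938541, 187.06047812],
       [  0.        ,   0.        ,   1.        ]]), 'R': array([[-0.86187071, -0.50712095, -0.00268896],
       [-0.350792  ,  0.5999963 , -0.71899194],
       [ 0.36622924, -0.61873482, -0.69501321]]), 't': array([0.49549087, 0.1233608 , 0.97985699])}
{'mtx': array([[483.56979466,   0.        , 250.99212636],
       [  0.        , 483.56979466, 188.77069066],
       [  0.        ,   0.        ,   1.        ]]), 'R': array([[ 0.02714343, -0.99926095,  0.02721726],
       [-0.99430703, -0.02979531, -0.10230231],
       [ 0.10303765, -0.02428548, -0.99438094]]), 't': array([0.14476131, 0.47878082, 1.17019482])}
```

View pics/b.png

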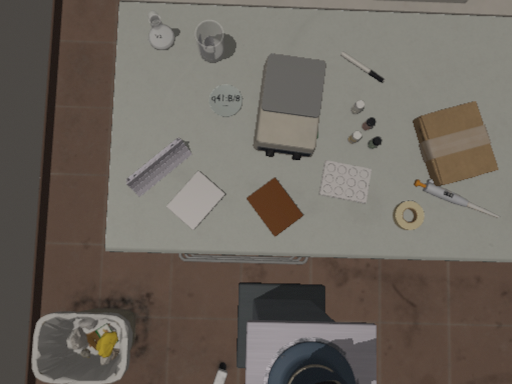

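View pics/a.png

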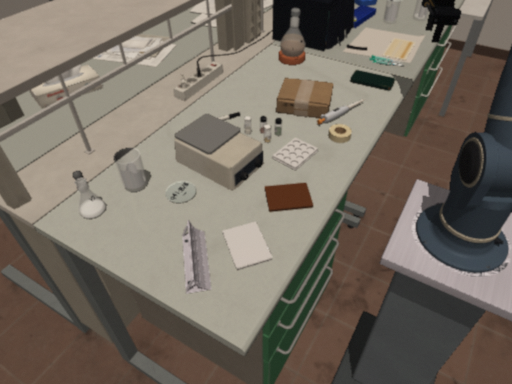

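The top view shows the plain white plate at about (196,200) and the rest at (160,167), up and to the left of it. The brown look-alike is at (275,206) and the other plate at (346,181). Next I'll measure the corners.

```bash
cat > h.py <<'E'
import numpy as np,cv2
def cast(P,uv,z):
    K,R,t=P['mtx'],P['R'],P['t']; C=-R.T@t
    d=R.T@np.linalg.inv(K)@np.array([uv[0],uv[1],1.]); return C+d*(z-C[2])/d[2]
def proj(P,X):
    p=P['mtx']@(P['R']@np.array(X,float)+P['t']); return p[:2]/p[2]
E
python3 - <<'E'
from h import *; from cell import bot
f=np.load('f.npz');b=f['b'];P=bot.camera_params('top');S=bot.camera_params('scene')
for n,im,p,box in(('top',b,P,(150,160,240,240)),('scene',f['a'],S,(215,215,280,275))):
    x0,y0,x1,y1=box; c=im[y0:y1,x0:x1]; 
    g=c.min(2); m=((g>195)*255).astype(np.uint8)
    cs=max(cv2.findContours(m,0,2)[0],key=cv2.contourArea)
    r=cv2.minAreaRect(cs); print(n,cv2.contourArea(cs),r,g.max())
    q=cv2.approxPolyDP(cs,4,True)[:,0]+[x0,y0]
    for v in (q): print(v,cast(p,v,.012).round(4))
    M=cv2.moments(cs); print('c',cast(p,(M['m10']/M['m00']+x0,M['m01']/M['m00']+y0),.012).round(4))
o=np.hstack([cv2.resize(b[125:235,110:240],None,fx=4,fy=4,interpolation=2)[:440],cv2.resize(f['a'][210:300,170:240],(260,334))[:,:260].copy() if 0 else np.zeros((440,4,3),np.uint8)])
cv2.imwrite('pics/c.png',o[:,:,::-1])
cv2.imwrite('pics/d.png',cv2.resize(f['a'][210:300,170:280],None,fx=6,fy=6,interpolation=2)[:,:,::-1])
E
```

```text
Traceback (most recent call last):
ValueError: max() iterable argument is empty
```

```bash
python3 - <<'E'
from h import *; from cell import bot
f=np.load('f.npz');b=f['b'];P=bot.camera_params('top');S=bot.camera_params('scene')
print(b[200,196],b[225,150],f['a'][245,245],f['a'][280,230])
for n,im,p,box,s in(('top',b,P,(150,160,240,240),(200,196)),('scene',f['a'],S,(212,215,280,275),(245,245))):
    x0,y0,x1,y1=box; c=im[y0:y1,x0:x1]
    m=(np.abs(c.astype(int)-im[s]).max(2)<18).astype(np.uint8)*255
    cs=max(cv2.findContours(m,0,2)[0],key=cv2.contourArea)
    r=cv2.boxPoints(cv2.minAreaRect(cs)); print(n,cv2.contourArea(cs))
    q=cv2.approxPolyDP(cs,4,True)[:,0]+[x0,y0]
    for v in (q): print(v,cast(p,v,.012).round(4))
    M=cv2.moments(cs); print('c',cast(p,(M['m10']/M['m00']+x0,M['m01']/M['m00']+y0),.012).round(4))
cv2.imwrite('pics/c.png',cv2.resize(b[125:235,110:240],None,fx=5,fy=5,interpolation=2)[:,:,::-1])
cv2.imwrite('pics/d.png',cv2.resize(f['a'][210:300,170:280],None,fx=6,fy=6,interpolation=2)[:,:,::-1])
E
```

```text
[165 159 156] [142 140 132] [200 189 179] [167 161 146]
top 1623.5
[198 171] [0.5161 0.2913 0.012 ]
[166 206] [0.4265 0.3667 0.012 ]
[192 229] [0.3718 0.3005 0.012 ]
[223 194] [0.4604 0.2272 0.012 ]
c [0.4438 0.2962 0.012 ]
scene 1344.0
[255 222] [0.4619 0.2271 0.012 ]
[223 230] [0.5173 0.29   0.012 ]
[236 266] [0.4305 0.3634 0.012 ]
[271 257] [0.3734 0.3007 0.012 ]
c [0.4432 0.2977 0.012 ]
```

View pics/c.png

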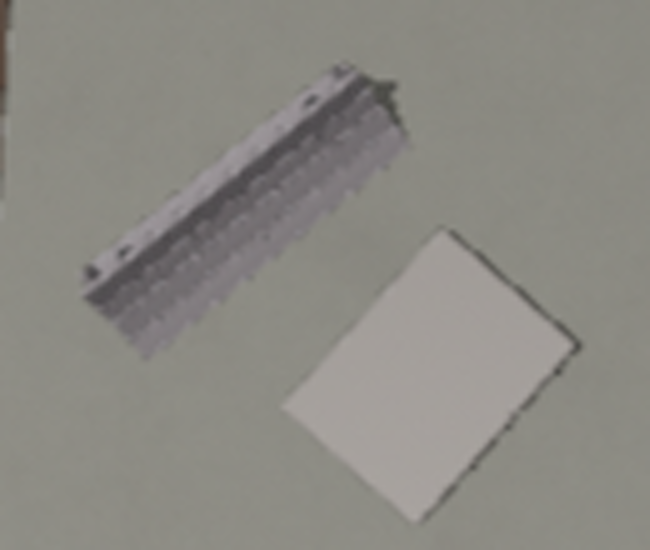

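View pics/d.png

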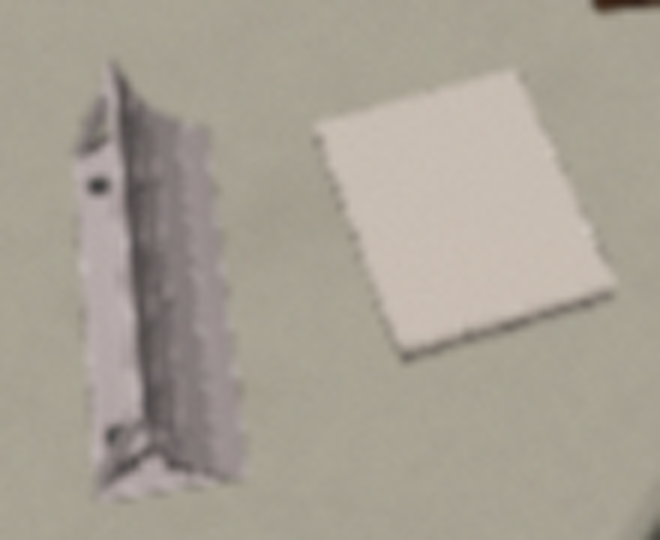

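The crops show the foot line in the top image from (192,153.4) to (140,196.6), and in the scene image from (204.7,230.3) to (210.8,290). The top edge runs from about (184,141) to (127,183.6) in the top image, and from (188.8,220.3) to (195,283) in the scene image.

```bash
python3 - <<'E'
from h import *; from cell import bot
P=bot.camera_params('top');S=bot.camera_params('scene')
for n,p,a,z in(('foot top',P,[(192,153.4),(140,196.6)],0),('foot sc',S,[(204.7,230.3),(210.8,290)],0),('edge top',P,[(184,141),(127,183.6)],.052),('edge sc',S,[(188.8,220.3),(195,283)],.052)):
    u,v=[cast(p,x,z)[:2] for x in a]; d=u-v
    print(n,u.round(3),v.round(3),'mid',((u+v)/2).round(3),'len',np.linalg.norm(d).round(3),'normal deg',np.degrees(np.arctan2(d[1],d[0]))+90)
E
```

```text
foot top [0.562 0.309] [0.449 0.434] mid [0.505 0.372] len 0.169 normal deg 42.17874064121166
foot sc [0.563 0.306] [0.449 0.438] mid [0.506 0.372] len 0.174 normal deg 40.89696085679205
edge top [0.583 0.324] [0.475 0.456] mid [0.529 0.39 ] len 0.17 normal deg 39.348966765015035
edge sc [0.585 0.333] [0.465 0.465] mid [0.525 0.399] len 0.178 normal deg 42.26293236337573
```

Call:
{"method": "carry_out", "body": {"targets": [{"x": 0.22, "y": 0.45, "z": 0.02, "fingers": 0.25}, {"x": 0.22, "y": 0.45, "z": 0.02, "fingers": 0.25}, {"x": 0.22, "y": 0.45, "z": 0.02, "fingers": 0.25}, {"x": 0.22, "y": 0.45, "z": 0.02, "fingers": 0.25}, {"x": 0.22, "y": 0.45, "z": 0.02, "fingers": 0.25}, {"x": 0.22, "y": 0.45, "z": 0.02, "fingers": 0.25}, {"x": 0.22, "y": 0.45, "z": 0.02, "fingers": 0.25}, {"x": 0.22, "y": 0.45, "z": 0.02, "fingers": 0.25}, {"x": 0.22, "y": 0.45, "z": 0.02, "fingers": 0.25}, {"x": 0.22, "y": 0.45, "z": 0.02, "fingers": 0.25}]}}

```text
$.targets[0]: bad value
```

Call:
{"method": "carry_out", "body": {"targets": [{"x": 0.22, "y": 0.45, "z": 0.02, "roll": 0, "fingers": 0.25}, {"x": 0.22, "y": 0.45, "z": 0.02, "roll": 0, "fingers": 0.25}, {"x": 0.22, "y": 0.45, "z": 0.02, "roll": 0, "fingers": 0.25}, {"x": 0.22, "y": 0.45, "z": 0.02, "roll": 0, "fingers": 0.25}, {"x": 0.22, "y": 0.45, "z": 0.02, "roll": 0, "fingers": 0.25}, {"x": 0.22, "y": 0.45, "z": 0.02, "roll": 0, "fingers": 0.25}, {"x": 0.22, "y": 0.45, "z": 0.02, "roll": 0, "fingers": 0.25}, {"x": 0.22, "y": 0.45, "z": 0.02, "roll": 0, "fingers": 0.25}, {"x": 0.22, "y": 0.45, "z": 0.02, "roll": 0, "fingers": 0.25}, {"x": 0.22, "y": 0.45, "z": 0.02, "roll": 0, "fingers": 0.25}]}}

```text
t: 1.1
eef_pos: [0.4998, -0.1634, 0.2425]
eef_rot: [3.07, 0.666, -0.0]
wrist_force: [0.4, 0.1, -0.4]
finger_gap: 0.0656
grip_force: 0.0
```

Call:
{"method": "carry_out", "body": {"targets": [{"x": -0.03, "y": 0.36, "z": 0, "roll": 0.28, "fingers": 0.25}, {"x": -0.03, "y": 0.36, "z": 0, "roll": 0.28, "fingers": 0.25}, {"x": -0.03, "y": 0.36, "z": 0, "roll": 0.28, "fingers": 0.25}, {"x": -0.03, "y": 0.36, "z": 0, "roll": 0.28, "fingers": 0.25}, {"x": -0.03, "y": 0.36, "z": 0, "roll": 0.28, "fingers": 0.25}, {"x": -0.03, "y": 0.36, "z": 0, "roll": 0.28, "fingers": 0.25}, {"x": -0.03, "y": 0.36, "z": 0, "roll": 0.28, "fingers": 0.25}, {"x": -0.03, "y": 0.36, "z": 0, "roll": 0.28, "fingers": 0.25}, {"x": -0.113, "y": 0.41, "z": -0.13, "roll": 0.285, "fingers": 0.25}, {"x": -0.113, "y": 0.41, "z": -0.13, "roll": 0.285, "fingers": 0.25}]}}

```text
t: 2.1
eef_pos: [0.4186, 0.226, 0.1619]
eef_rot: [-2.945, -1.094, -0.004]
wrist_force: [0.3, 0.1, -1.3]
finger_gap: 0.0654
grip_force: 0.0
```

```bash
python3 - <<'E'
from h import *; from cell import bot
s=bot.state();print(s['eef_pos'],s['eef_rot'],s['q'])
P=bot.camera_params('wrist');C=-P['R'].T@P['t'];print(P['mtx'],C)
w=bot.grab_frame('wrist');cv2.imwrite('pics/w.png',w[:,:,::-1])
E
```

```text
[0.41863822 0.22604285 0.16192215] [-2.94466122 -1.09428607 -0.00441414] [-0.07631336  0.26737753 -0.59129067  2.03535491  0.19169501  0.88890623
 -1.63147757]
[[297.31863964   0.         255.74395771]
 [  0.         297.31863964 183.50551901]
 [  0.           0.           1.        ]] [0.47050708 0.2715092  0.3251025 ]
```

View pics/w.png

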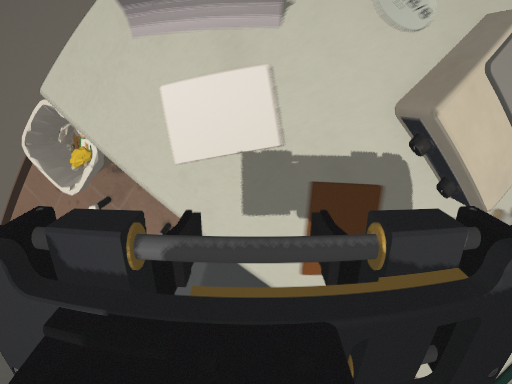

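The wrist view shows the white plate with corners at about (163,87), (268,66), (282,147) and (177,163). The rest's foot line runs from about (133,35) to (281,26). The brown plate is on the right, clear of the work.

```bash
cat >> h.py <<'E'
def fcast(P,uv,z):
    K,R,t=P['mtx'],P['R'],P['t']; C=-R.T@t
    p=(np.array(uv,float)-K[:2,2])/K[0,0]; r=np.hypot(*p)
    d=R.T@np.array([*(p/r*np.sin(r)),np.cos(r)]); return C+d*(z-C[2])/d[2]
O=np.array([.505,.372]);A=np.radians(41);N=np.array([np.cos(A),np.sin(A)]);L=np.array([-np.sin(A),np.cos(A)])
def rf(p): d=np.array(p[:2])-O; return np.array([d@N,d@L])
def wf(x,y): return O+x*N+y*L
E
python3 - <<'E'
from h import *; from cell import bot
P=bot.camera_params('wrist')
for z,l in((.012,[(163,87),(268,66),(282,147),(177,163)]),(0,[(133,35),(281,26)])):
    for u in l: X=fcast(P,u,z);print(u,X.round(4),rf(X).round(4))
print(rf(bot.state()['eef_pos']), wf(-.172,-.018))
E
```

```text
(163, 87) [0.4127 0.3591 0.012 ] [-0.0781  0.0508]
(268, 66) [0.4985 0.289  0.012 ] [-0.0593 -0.0584]
(282, 147) [0.4453 0.2228 0.012 ] [-0.1429 -0.0735]
(177, 163) [0.3592 0.296  0.012 ] [-0.1599  0.0383]
(133, 35) [0.4344 0.4314 0.    ] [-0.0143  0.0911]
(281, 26) [0.5426 0.3087 0.    ] [-0.0131 -0.0724]
[-0.16865293 -0.04750217] [0.38699901 0.24557307]
```

Call:
{"method": "carry_out", "body": {"targets": [{"x": -0.032, "y": 0.02, "z": -0.06, "roll": 0, "fingers": 0.25}, {"x": -0.032, "y": 0.02, "z": -0.06, "roll": 0, "fingers": 0.25}, {"x": -0.032, "y": 0.02, "z": -0.13, "roll": 0, "fingers": 0.25}, {"x": -0.032, "y": 0.02, "z": -0.13, "roll": 0, "fingers": 0.25}, {"x": -0.032, "y": 0.02, "z": -0.13, "roll": 0, "fingers": 0.25}, {"x": -0.032, "y": 0.02, "z": -0.13, "roll": 0, "fingers": 0.25}]}}

```text
t: 2.75
eef_pos: [0.3867, 0.2455, 0.0326]
eef_rot: [2.944, 1.096, -0.0]
wrist_force: [-0.4, 0.3, 1.4]
finger_gap: 0.0649
grip_force: 0.0
```

```bash
python3 - <<'E'
from h import *; from cell import bot
s=bot.state();print(s['eef_pos'],s['eef_rot'],s['q'],rf(s['eef_pos']))
b=bot.grab_frame('top');a=bot.grab_frame('scene')
cv2.imwrite('pics/e.png',np.hstack([cv2.resize(b[125:255,110:250],(400,371)),cv2.resize(a[200:300,170:290],(400,333))[:,:,:] if 0 else cv2.resize(a[195:306,170:290],(400,371))])[:,:,::-1])
E
```

```text
[0.386657   0.24545105 0.03262072] [ 2.94430046e+00  1.09553428e+00 -2.78275255e-04] [-0.24041342  0.45139407 -0.50789162  2.17779768  0.38615556  0.59840206
 -1.88722581] [-0.17233818 -0.01786772]
```

View pics/e.png

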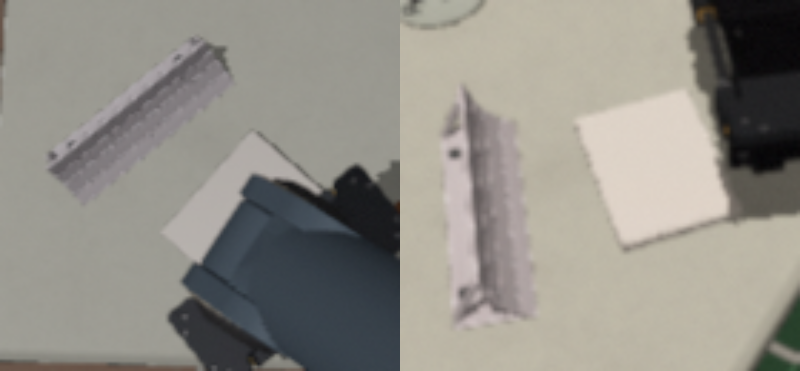

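The plate is untouched and the tool stands clear behind its near edge. I'll lower the tool and start the push.

Call:
{"method": "carry_out", "body": {"targets": [{"x": 0, "y": 0, "z": -0.02, "roll": 0, "fingers": 0.25}, {"x": 0, "y": 0, "z": -0.029, "roll": 0, "fingers": 0.25}, {"x": 0, "y": 0, "z": -0.029, "roll": 0, "fingers": 0.25}, {"x": 0.006, "y": 0.005, "z": -0.029, "roll": 0, "fingers": 0.25}, {"x": 0.012, "y": 0.0105, "z": -0.029, "roll": 0, "fingers": 0.25}, {"x": 0.018, "y": 0.0155, "z": -0.029, "roll": 0, "fingers": 0.25}, {"x": 0.024, "y": 0.021, "z": -0.029, "roll": 0, "fingers": 0.25}, {"x": 0.03, "y": 0.026, "z": -0.029, "roll": 0, "fingers": 0.25}, {"x": 0.036, "y": 0.0315, "z": -0.029, "roll": 0, "fingers": 0.25}, {"x": 0.036, "y": 0.0315, "z": -0.029, "roll": 0, "fingers": 0.25}]}}

```text
t: 3.85
eef_pos: [0.4237, 0.2783, 0.0035]
eef_rot: [-2.943, -1.095, -0.003]
wrist_force: [-0.6, 0.1, 0.7]
finger_gap: 0.0652
grip_force: 0.0
```

Call:
{"method": "carry_out", "body": {"targets": [{"x": 0.006, "y": 0.005, "z": 0, "roll": 0, "fingers": 0.25}, {"x": 0.012, "y": 0.0105, "z": 0, "roll": 0, "fingers": 0.25}, {"x": 0.018, "y": 0.0155, "z": 0, "roll": 0, "fingers": 0.25}, {"x": 0.024, "y": 0.021, "z": 0, "roll": 0, "fingers": 0.25}, {"x": 0.03, "y": 0.026, "z": 0, "roll": 0, "fingers": 0.25}, {"x": 0.036, "y": 0.0315, "z": 0, "roll": 0, "fingers": 0.25}, {"x": 0.042, "y": 0.0365, "z": 0, "roll": 0, "fingers": 0.25}, {"x": 0.048, "y": 0.042, "z": 0, "roll": 0, "fingers": 0.25}, {"x": 0.054, "y": 0.047, "z": 0, "roll": 0, "fingers": 0.25}, {"x": 0.06, "y": 0.0525, "z": 0, "roll": 0, "fingers": 0.25}]}}

```text
t: 4.85
eef_pos: [0.4835, 0.3305, 0.0036]
eef_rot: [-2.944, -1.095, -0.003]
wrist_force: [-0.6, -0.1, -0.2]
finger_gap: 0.0651
grip_force: 0.4
```

```bash
python3 - <<'E'
from h import *; from cell import bot
s=bot.state();print(s['eef_pos'],s['wrist_force'],rf(s['eef_pos']))
b=bot.grab_frame('top');a=bot.grab_frame('scene')
cv2.imwrite('pics/g.png',np.hstack([cv2.resize(b[125:255,110:250],(400,371)),cv2.resize(a[195:306,170:290],(400,371))])[:,:,::-1])
E
```

```text
[0.48351829 0.33054517 0.00360872] [-0.58077528 -0.08351114 -0.23487898] [-0.04340927 -0.01719309]
```

View pics/g.png

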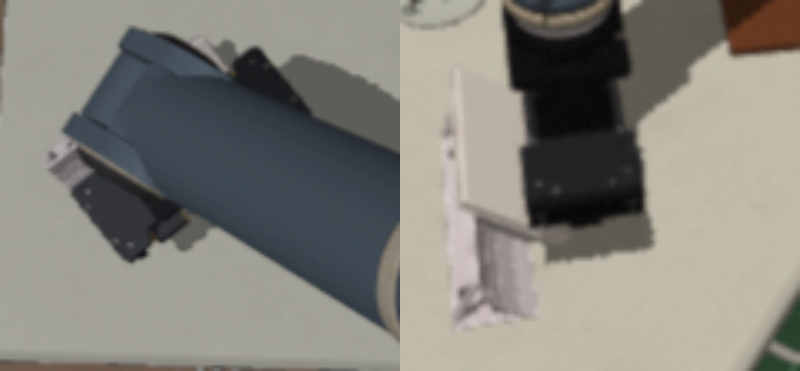

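The plate is up and leaning on the rest, with its low edge still short of the foot line. I'll push the rest of the way.

Call:
{"method": "carry_out", "body": {"targets": [{"x": 0.004, "y": 0.0035, "z": 0, "roll": 0, "fingers": 0.25}, {"x": 0.008, "y": 0.007, "z": 0, "roll": 0, "fingers": 0.25}, {"x": 0.012, "y": 0.0105, "z": 0, "roll": 0, "fingers": 0.25}, {"x": 0.015, "y": 0.013, "z": 0, "roll": 0, "fingers": 0.25}, {"x": 0.0165, "y": 0.0145, "z": 0, "roll": 0, "fingers": 0.25}, {"x": 0.0165, "y": 0.0145, "z": 0, "roll": 0, "fingers": 0.25}, {"x": 0.0165, "y": 0.0145, "z": 0, "roll": 0, "fingers": 0.25}]}}

```text
t: 5.65
eef_pos: [0.499, 0.3442, 0.0035]
eef_rot: [-2.944, -1.096, -0.001]
wrist_force: [0.2, 0.4, 0.3]
finger_gap: 0.0654
grip_force: 0.2
```

Call:
{"method": "carry_out", "body": {"targets": [{"x": -0.004, "y": -0.0035, "z": 0, "roll": 0, "fingers": 0.25}, {"x": -0.015, "y": -0.013, "z": 0, "roll": 0, "fingers": 0.25}, {"x": -0.045, "y": -0.039, "z": 0, "roll": 0, "fingers": 0.25}, {"x": -0.06, "y": -0.052, "z": 0.02, "roll": 0, "fingers": 0.25}, {"x": -0.06, "y": -0.052, "z": 0.15, "roll": 0, "fingers": 0.25}, {"x": -0.06, "y": -0.052, "z": 0.15, "roll": 0, "fingers": 0.25}, {"x": -0.06, "y": -0.052, "z": 0.15, "roll": 0, "fingers": 0.25}, {"x": -0.06, "y": -0.052, "z": 0.15, "roll": 0, "fingers": 0.25}, {"x": -0.06, "y": -0.052, "z": 0.15, "roll": 0, "fingers": 0.25}]}}

```text
t: 6.55
eef_pos: [0.4389, 0.2917, 0.1539]
eef_rot: [2.944, 1.095, 0.003]
wrist_force: [-0.3, -0.8, -0.6]
finger_gap: 0.0654
grip_force: 0.0
```

```bash
python3 - <<'E'
from h import *; from cell import bot
s=bot.state();print(s['eef_pos'],s['wrist_force'],rf(s['eef_pos']))
w=bot.grab_frame('wrist');a=bot.grab_frame('scene')
cv2.imwrite('pics/i.png',np.hstack([cv2.resize(w[0:240,60:340],(433,371)),cv2.resize(a[195:306,170:280],(367,371))])[:,:,::-1])
E
```

```text
[0.43888263 0.29171369 0.15391292] [-0.25422818 -0.80141913 -0.60762066] [-0.10257197 -0.01721595]
```

View pics/i.png

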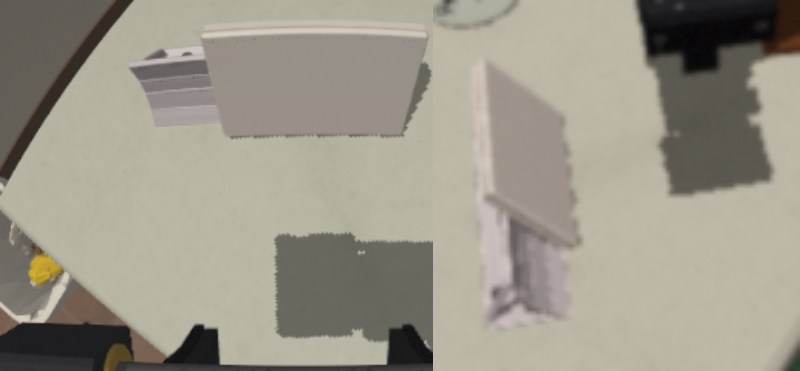

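The plate stands leaning on the rest and stays there with the tool away. Its low edge in the wrist crop runs from (232,136) to (403,134). Now I'll get its sideways position.

```bash
python3 - <<'E'
from h import *; from cell import bot
P=bot.camera_params('wrist');S=bot.camera_params('scene')
W=lambda u,v:(60+u*280/433,v*240/371); Q=lambda u,v:(170+u*110/367,195+v*111/371)
for n,u,z in(('low l',W(232,136),.006),('low r',W(403,134),.006),('front top l',W(205,38),.08),('front top r',W(426,38),.08)):print(n,rf(fcast(P,u,z)).round(4))
for n,u,z in(('low l',Q(577-433,243),.006),('top l',Q(491-433,198),.075),('top r',Q(483-433,62),.075),('restfoot l',Q(568-433,318),0)):print('sc',n,rf(cast(S,u,z)).round(4))
E
```

```text
low l [-0.0145  0.0302]
low r [-0.0127 -0.0843]
front top l [0.034  0.0331]
front top r [ 0.0348 -0.0809]
sc low l [-0.0096  0.0331]
sc top l [0.0405 0.0365]
sc top r [ 0.0403 -0.0842]
sc restfoot l [0.002 0.087]
```

Measured in the rest's frame, the plate spans y from about -0.084 to 0.035, and its top back edge is at about x = 0.048, z = 0.075. I'll carry the tool over to x = 0.085 behind the rest, at y = -0.025.

Call:
{"method": "carry_out", "body": {"targets": [{"x": 0.147, "y": 0.117, "z": 0, "roll": 0, "fingers": 0.25}, {"x": 0.147, "y": 0.117, "z": 0, "roll": 0, "fingers": 0.25}, {"x": 0.147, "y": 0.117, "z": 0, "roll": 0, "fingers": 0.25}, {"x": 0.147, "y": 0.117, "z": 0, "roll": 0, "fingers": 0.25}, {"x": 0.147, "y": 0.117, "z": 0, "roll": 0, "fingers": 0.25}, {"x": 0.147, "y": 0.117, "z": 0, "roll": 0, "fingers": 0.25}, {"x": 0.147, "y": 0.117, "z": -0.04, "roll": 0, "fingers": 0.25}, {"x": 0.147, "y": 0.117, "z": -0.09, "roll": 0, "fingers": 0.25}, {"x": 0.147, "y": 0.117, "z": -0.09, "roll": 0, "fingers": 0.25}, {"x": 0.147, "y": 0.117, "z": -0.09, "roll": 0, "fingers": 0.25}]}}

```text
t: 7.65
eef_pos: [0.5847, 0.408, 0.063]
eef_rot: [2.943, 1.096, -0.004]
wrist_force: [-0.6, 0.9, 1.1]
finger_gap: 0.0657
grip_force: 0.0
```

Call:
{"method": "carry_out", "body": {"targets": [{"x": -0.009, "y": -0.008, "z": 0, "roll": 0, "fingers": 0.25}, {"x": -0.0165, "y": -0.0145, "z": 0, "roll": 0, "fingers": 0.25}, {"x": -0.021, "y": -0.0185, "z": 0, "roll": 0, "fingers": 0.25}, {"x": -0.0255, "y": -0.0225, "z": 0, "roll": 0, "fingers": 0.25}, {"x": -0.03, "y": -0.026, "z": 0, "roll": 0, "fingers": 0.25}, {"x": -0.0345, "y": -0.03, "z": 0, "roll": 0, "fingers": 0.25}, {"x": -0.039, "y": -0.034, "z": 0, "roll": 0, "fingers": 0.25}, {"x": -0.0435, "y": -0.038, "z": 0, "roll": 0, "fingers": 0.25}, {"x": -0.048, "y": -0.042, "z": 0, "roll": 0, "fingers": 0.25}, {"x": -0.053, "y": -0.046, "z": 0, "roll": 0, "fingers": 0.25}]}}

```text
t: 8.65
eef_pos: [0.5324, 0.3626, 0.0632]
eef_rot: [2.944, 1.096, -0.0]
wrist_force: [-0.7, -0.3, -0.1]
finger_gap: 0.0655
grip_force: 0.0
```

```bash
python3 - <<'E'
from h import *; from cell import bot
s=bot.state();print(s['eef_pos'],s['wrist_force'],rf(s['eef_pos']))
w=bot.grab_frame('wrist');a=bot.grab_frame('scene')
cv2.imwrite('pics/j.png',np.hstack([cv2.resize(w[0:240,100:380],(433,371)),cv2.resize(a[185:301,170:285],(367,371))])[:,:,::-1])
E
```

```text
[0.53238963 0.36255498 0.06317473] [-0.66327748 -0.30702536 -0.05888079] [ 0.01447473 -0.02509746]
```

View pics/j.png

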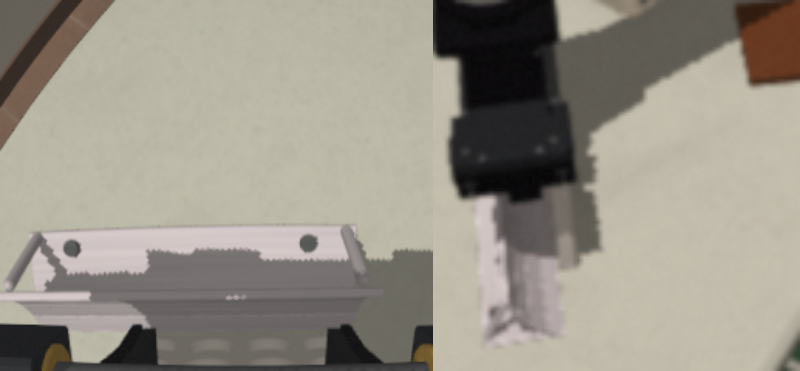

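The plate is near vertical: its wells are visible between the fingers in the wrist view, and the scene view shows its end standing at (567,225). I'll keep pushing past the tipping point.

Call:
{"method": "carry_out", "body": {"targets": [{"x": -0.005, "y": -0.004, "z": 0, "roll": 0, "fingers": 0.25}, {"x": -0.009, "y": -0.008, "z": 0, "roll": 0, "fingers": 0.25}, {"x": -0.0135, "y": -0.012, "z": 0, "roll": 0, "fingers": 0.25}, {"x": -0.018, "y": -0.016, "z": 0, "roll": 0, "fingers": 0.25}, {"x": -0.0225, "y": -0.0195, "z": 0, "roll": 0, "fingers": 0.25}, {"x": -0.027, "y": -0.0235, "z": 0, "roll": 0, "fingers": 0.25}, {"x": -0.0315, "y": -0.0275, "z": 0, "roll": 0, "fingers": 0.25}, {"x": -0.0315, "y": -0.0275, "z": 0, "roll": 0, "fingers": 0.25}, {"x": -0.0315, "y": -0.0275, "z": 0.05, "roll": 0, "fingers": 0.25}, {"x": -0.0315, "y": -0.0275, "z": 0.1, "roll": 0, "fingers": 0.25}]}}

```text
t: 9.75
eef_pos: [0.5005, 0.3348, 0.1631]
eef_rot: [2.944, 1.096, -0.006]
wrist_force: [1.7, 1.5, 0.3]
finger_gap: 0.0656
grip_force: 0.0
```

Call:
{"method": "carry_out", "body": {"targets": [{"x": 0, "y": -0.1, "z": 0.1, "roll": 0, "fingers": 0.25}, {"x": 0, "y": -0.2, "z": 0.1, "roll": 0, "fingers": 0.25}, {"x": 0, "y": -0.2, "z": 0.1, "roll": 0, "fingers": 0.25}, {"x": 0, "y": -0.2, "z": 0.1, "roll": 0, "fingers": 0.25}, {"x": 0, "y": -0.2, "z": 0.1, "roll": 0, "fingers": 0.25}, {"x": 0, "y": -0.2, "z": 0.1, "roll": 0, "fingers": 0.25}, {"x": 0, "y": -0.2, "z": 0.1, "roll": 0, "fingers": 0.25}]}}

```text
t: 10.45
eef_pos: [0.5014, 0.1356, 0.2636]
eef_rot: [-2.945, -1.095, -0.002]
wrist_force: [-0.1, 0.3, 0.7]
finger_gap: 0.0652
grip_force: 0.0
```

```bash
python3 - <<'E'
from h import *; from cell import bot
s=bot.state();print(s['t'],s['eef_pos'],s['wrist_force'])
b=bot.grab_frame('top');a=bot.grab_frame('scene')
cv2.imwrite('pics/k.png',np.hstack([cv2.resize(b[125:255,110:250],(400,371)),cv2.resize(a[195:306,170:290],(400,371))])[:,:,::-1])
E
```

```text
10.45 [0.50141629 0.13557119 0.26362786] [-0.0974902   0.32572558  0.72224967]
```

View pics/k.png

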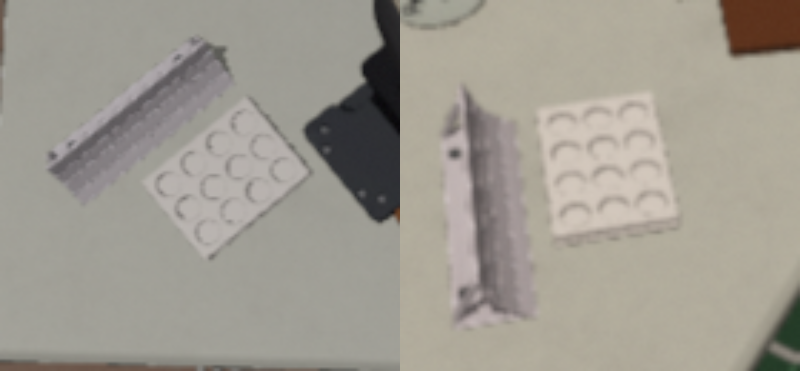

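The plate lies flat with its wells up in front of the rest, centred at about (227,178) in the top crop. I'll check that position against the limits and then hand in.

```bash
python3 - <<'E'
from h import *; from cell import bot
c=rf(cast(bot.camera_params('top'),(110+227*.35,125+178*130/371),.012));print(c)
if -.19<c[0]<-.04 and abs(c[1])<.08: print(bot.finish_job())
E
```

```text
[-0.06315575 -0.02610445]
the job is handed in; nothing more can be done
None
```

The spot plate now lies flat with its wells up, its centre about 63 mm in front of the foot line and 26 mm off the rest's middle; I didn't go near the other plate, and the job is handed in at about 10.5 s of the 46 s (no verdict returned).

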